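# Level a display riser with its screw foot and hold the spirit level down

### The arm

A 7-joint arm with a two-finger parallel gripper is mounted at the origin on the work surface. World frame = base frame: x ahead of the robot, y to its left, z up, the work surface at z = 0. Lengths are in m, angles in degrees, forces in N, time in s.
With the tool pointing down it reaches from about 0.425 to 0.875 m from the base axis. Payload 9.9 kg.
Tool frame: the origin (TCP) lies at the very end of the fingers, on their centre line; the grasp point (between the pads) lies 19 mm behind it (arm.tcp_to_grasp is the distance from the TCP to the grasp point, in m); z points along the fingers, y is the line along which they close (so a half turn about z gives the same grasp; the last joint's range is limited). The gripper opens to 85 mm and grips with 20 to 120 N. Pads are 22 mm wide; open, the fingers measure 114 mm over their backs; the gripper's body (76 mm by 85 mm) begins 54 mm behind the grasp point. The pads swing forward as they close: fully open they stand 13 mm farther back than shut.
Start: joints at [-73.614, 32.985, 1.427, 82.34, -0.859, 64.687, -3.237], TCP at [0.244, 0.629, 0.231] pointing down, gripper open.
Joint ranges: [-157.87, 157.87], [-19.46, 123.44], [-87.15, 90], [11.01, 140.99], [-62.26, 242.26], [9.8, 113.94], [-161.44, 161.44]. Speed limits (degrees/s): [127.2, 127.2, 172.46, 172.46, 180, 180, 180].

### API

Orientations are given as a 3x3 rotation matrix whose columns are the frame's x, y, z axes.
In Python, from bench import monitor, capture, camera_info, arm, finder gives the robot as it stands.
- The arm moves only by the shell command python3 -m handwheel 'ROWS' [FORCE]. ROWS is JSON, a list of rows, each a list of 5 numbers: the shift along the tool's x, y, z as a fraction of full scale, then the turn about the tool's z as a fraction of full scale, then the closure, from -1 (fully open) to 1 (shut), so that 0 is half open. A call has 1 to 12 rows; each row shifts and turns the commanded pose from where the row before left it, along the tool's axes as they then stand; what a row does not reach is not made up. Full scale, the value 1, is 2 cm for a shift and 10 degrees for a turn. A row lasts 1/8 s, in which the tool goes at most 62.5 mm and 10.7 degrees, less where a joint would pass 70% of its speed; a pose out of reach is approached as far as the arm can. A call with a number of a shift or a turn outside -1 to 1 is refused whole. A call with a gripper value outside its range is refused whole. The fingers move at their own pace and stop on an object; FORCE is the grip in N (left out, the last holds). Time passes only in rows, so rows that do not move let the fingers close. It gives the time, the measured TCP pose, the force, the opening and the grip force at its end, in the units of the state.
- monitor.read_state(): the state, without advancing time (a new reading comes with each control period).
- capture(name): name is "scene" or "side" or "wrist"; returns (picture, depth): 384x512x3 uint8, blue, green, red; 384x512 float32, m along the optical axis (not along the pixel's ray), 0 where there is no reading.
- camera_info(name): a dict with "K" (3x3 intrinsics, pixels), "pose" (4x4, takes a point from camera to world coordinates). Camera axes: x right, y down, z forward; pixel columns grow to the right and rows downward; lengths in m; the calibration is good to about 2 mm. A picture is of the moment at which its call begins: read the wrist's pose just before it. camera_info takes no time and is no camera call; for the wrist camera it gives the pose at the moment of the call.
- arm.finish_job(): hands the job in; it is judged then, once.
Trained networks look in the newest picture that a camera, given by its name, has taken for a name from the list of things; names that differ only in an ending like _2 or _b are one class to them, and where a whole thing is asked for, a point or a joint stands for the part that bears it (a point fixed in the world has none). Each returns a list of dicts, best first, with "p" (0 to 1); they miss things now and then, are a little off and sometimes report something else, mostly with a low value. They report only what shows in the picture. A call takes as long as a camera call. They do not tell look-alikes from the thing itself.
- finder.masks_of(camera, label): "region" (384x512 bool, what is visible of it) and "extent" ([left, top, right, bottom] in pixels, round what is visible of it).
- finder.pinpoint(camera, label): "centre" ([column, row] in pixels: a listed point, or the origin of a listed thing).
The state is a dict: "time_s": time; "qpos": joint angles; "joint_velocities": joint speeds; "effort": joint torques, N m; "tcp_pos": TCP position; "tool_rot": TCP orientation; "wrist_force": force on the tool from outside, world axes, zero at the start; "wrist_torque": the same for the moment, N m; "gripper_width": opening from 0.0 (shut) to 1.0 (fully open); "gripper_force": force on a finger pad.
Only numpy, scipy, OpenCV 4.12 (cv2) and the standard library are available. Lean on these libraries where they do the work, as an engineer would, in place of code of your own. Each camera call takes 0.05 s, during which the arm holds its last target. There are 200 camera calls.

### The job

This display riser on the carving bench has to be levelled: take the mallet that stands in the way of its screw foot, stand it upright on the bench well clear of the riser, then turn the foot's knob until the bubble of the spirit level on the shelf rests between its two lines. Then press the spirit level down flat on the shelf, with a moderate push of about 10 N, and finish while you keep pressing it there with the bubble still between the lines, so that I can tighten the lock nut; leave the other things on the bench alone.

Things in the scene. Friction and masses are not known exactly. Their poses are not given: they have to be found in the camera images.
- riser: Display riser, fixed in place: dark wooden shelf (x 150, y 220, z 25 mm; top 50 mm over the bench) on two fixed feet at y = +85 mm and one screw foot, on a steel arm, whose axis is at x = 0, y = -165 mm, 55 mm beyond the shelf's end. Origin on the bench under the shelf's middle, z up. The shelf pivots on its fixed feet; at the start its screw-foot end is 1 to 3 mm too low.
- foot_knob (a point): Centre of the knurled aluminium knob on top of the screw foot, 40 mm diameter, 22 mm tall, 79 mm over the bench; below it a lock nut (19 mm wide, top at 51 mm). Turns about the vertical at constant height with 0.1 N m and stays put. Clockwise from above raises its end of the shelf 5 mm a turn: bubble 3 mm per rad towards the knob. Needs 1.6 to 3.2 rad clockwise; stop 3.8 rad or more past level.
- shelf_top (a point): Middle of the shelf's top face; z axis square to it.
- level: Spirit level lying loose on the shelf along the shelf's y: aluminium bar with black ends, 30 mm wide (x), 160 mm long (y), 38 mm tall, 0.34 kg. Origin: centre of its underside; its y axis points away from the knob. The yellow-green vial window (15 x 50 mm) with two black cross lines is in the middle of its top, flush within 4 mm.
- bubble (a joint): Place of the whitish bubble (14 mm long) in the vial, m along the level's y axis: 0 is midway between the lines, positive is away from the knob (that end is high), negative towards the knob; it stops at +-0.0125. It is between the lines within +-0.0025. It follows the level's tilt within about a second.
- mallet: Round carver's mallet of pale wood standing upright on its head, 60 to 85 mm (axis to axis) from the knob, on the side away from the shelf. Head 76 mm diameter at the bench, 58 mm at 105 mm height; handle from 113 to 218 mm height, 29 mm diameter at 142 to 192 mm, pommel 33 mm at 212 mm. About 0.45 kg. Origin: centre of its underside, z along the handle.
- woodblock: Bystander: carved block of pale wood, 150 x 105 x 30 mm, flat on the bench left of the riser. Origin: centre of its underside.
- gouge: Bystander: carving gouge with black handle, 255 mm long, 27 mm thick, lying on the bench beyond the riser, along its own x (from -125 to +130 mm). Origin: on the bench under its ferrule.
- brush: Bystander: small dusting brush, 170 mm long, lying on the bench at the far right. The bench on the right, at about 0.5 m ahead of the robot and 0.35 m to its right, is free.
Not all that is in view belongs to the job. There is more than one size of the level; the one meant has the size given above.

How it is judged (in metres and radians):
On the way, in this order (a step that is already met when the one before it is completed fails the run):
1. the mallet stands upright on the bench, let go, at least 150 mm from the knob (horizontal distance between mallet and foot_knob above 0.15 m and angle between mallet's own z axis and vertical below 0.1 rad and height (world z) of mallet below 0.005 m and contact force between the fingers and mallet below 0.2 N), for 0.2 s.
2. the foot has been turned until the bubble rests between the lines, the level lying untouched on the shelf (value of joint bubble between -0.0025 and 0.0025 m and angle between shelf_top's own z axis and vertical below 0.005 rad and contact force between the fingers and level below 0.2 N and angle between the z axis of level and the z axis of shelf_top, either way round below 0.006 rad), for 0.3 s.
3. the level is pressed down on the shelf with the bubble between the lines (contact force between the fingers and level above 3 N and value of joint bubble between -0.0025 and 0.0025 m), for 0.5 s.
At the end, for the whole second after the job is handed in: The robot is still pressing the spirit level down on the shelf with 3 to 40 N, the level flat on the shelf, the bubble within 2.5 mm of the middle (between the lines), the shelf level within 0.3 degrees; the mallet stands upright on the bench at least 150 mm from the knob (all of step 3 and contact force between the fingers and level below 40 N and contact force between level and riser above 5 N and angle between shelf_top's own z axis and vertical below 0.005 rad and angle between the z axis of level and the z axis of shelf_top, either way round below 0.006 rad and horizontal distance between mallet and foot_knob above 0.15 m and angle between mallet's own z axis and vertical below 0.1 rad and height (world z) of mallet below 0.005 m); the arm keeps its last pose, push and grip.
It fails at once if a bystander (wood block, gouge or brush) was moved by more than 30 mm (distance of any of woodblock, gouge, brush from where it was at the start of the episode above 0.03 m).
It fails at once if the spirit level was knocked off the shelf (height (world z) of level below 0.04 m).
It also fails if it takes over 72 s, if anything falls off the work surface, if the arm or the gripper's body presses on something with over 40 N, if the wrist force passes 120 N, or if a joint passes its speed limit or range.

## Working session

There is one attempt and no reset: what is moved stays moved. The work goes in short steps, Python scripts to look and compute and a shell command to move; the robot and the scene stay as the last step left them, time stands still between calls to the robot, and variables do not carry over. Pictures are saved under pics/ and viewed, at most 10 in all, crops included, and the job is handed in when it is done.

```bash
mkdir -p pics; ls
cat > h.py <<'E'
import numpy as np, cv2
from bench import monitor, capture, camera_info, arm, finder
def pt(cam,d,u,v,z=None,r=2):
    c=camera_info(cam);K=np.array(c["K"]);P=np.array(c["pose"])
    ray=np.linalg.inv(K)@[u,v,1]
    if z is None:
        a=d[int(v)-r:int(v)+r+1,int(u)-r:int(u)+r+1];a=a[a>0]
        return P[:3,:3]@(ray*np.median(a))+P[:3,3] if len(a) else None
    w=P[:3,:3]@ray;return P[:3,3]+w*(z-P[2,3])/w[2]
def cloud(cam,d,m):
    c=camera_info(cam);K=np.array(c["K"]);P=np.array(c["pose"])
    v,u=np.nonzero(m&(d>0));z=d[v,u]
    return (P[:3,:3]@(np.linalg.inv(K)@np.stack([u,v,np.ones_like(u)])*z)).T+P[:3,3]
def st():
    s=monitor.read_state();print(round(s["time_s"],2),np.round(s["tcp_pos"],4),np.round(s["tool_rot"],3).tolist(),"F",np.round(s["wrist_force"],1),"w",round(s["gripper_width"],3),round(s["gripper_force"],1),"q",np.round(s["qpos"],0));return s
E
python3 - <<'E'
from h import *
st();ims=[]
for c in("scene","side"):
    im,d=capture(c);cv2.imwrite(f"{c}.png",im);vis=im.copy()
    for l in("riser","foot_knob","shelf_top","level","mallet","woodblock","gouge","brush","bubble"):
        for r in finder.pinpoint(c,l)[:3]:
            if r["p"]<.2: continue
            u,v=r["centre"];print(c,l,round(r["p"],2),np.round([u,v]),np.round(pt(c,d,u,v),3) if 3<u<508 and 3<v<380 else None)
            cv2.circle(vis,(int(u),int(v)),3,(0,0,255),1);cv2.putText(vis,l[:5],(int(u)+3,int(v)),0,.35,(255,0,0),1)
    ims.append(cv2.resize(vis,(800,600)));cv2.imwrite(f"pics/{c}1.png",ims[-1])
E
```

```text
pics
0.0 [0.2438 0.629  0.2305] [[-0.932, 0.361, -0.0], [0.361, 0.932, -0.001], [-0.0, -0.002, -1.0]] F [0.2 0.4 0.1] w 0.998 0.0 q [-74.  33.   1.  82.  -1.  65.  -3.]
scene riser 0.88 [260. 220.] [0.547 0.091 0.05 ]
scene foot_knob 0.58 [213. 167.] [ 0.558 -0.095  0.085]
scene shelf_top 0.77 [258. 210.] [0.537 0.07  0.059]
scene level 0.92 [266. 209.] [0.535 0.094 0.083]
scene level 0.91 [276. 141.] [ 0.308 -0.151  0.017]
scene level 0.59 [380. 216.] [0.281 0.23  0.019]
scene mallet 0.62 [210. 172.] [ 0.543 -0.141  0.022]
scene woodblock 0.65 [354. 298.] [0.502 0.354 0.03 ]
scene gouge 0.91 [170. 273.] [0.775 0.069 0.002]
scene brush 0.8 [128. 161.] [ 0.705 -0.319  0.016]Traceback (most recent call last):
  File "<stdin>", line 6, in <module>
ValueError: it knows: brush, foot_knob, gouge, level, mallet, riser, shelf_top, woodblock
```

Run:
```python
from h import *
for c in("scene","side"):
    im,d=capture(c);vis=im.copy()
    for l in("foot_knob","shelf_top","level","mallet"):
        for r in finder.masks_of(c,l)[:3]:
            if r["p"]<.2: continue
            m=r["region"];P=cloud(c,d,m);print(c,l,round(r["p"],2),"med",np.round(np.median(P,0),3),"lo",np.round(np.percentile(P,3,0),3),"hi",np.round(np.percentile(P,97,0),3))
            t=P[P[:,2]>np.percentile(P[:,2],97)-.006]
            print("   top",np.round(np.median(t,0),3),"lo",np.round(np.percentile(t,3,0),3),"hi",np.round(np.percentile(t,97,0),3))
            vis[m]=vis[m]//2+np.array([60,0,60],np.uint8) if l!="level" else vis[m]
        if c=="side":
            for r in finder.pinpoint(c,l)[:2]: print("   pin",r["p"],np.round(r["centre"]),np.round(pt(c,d,*r["centre"]),3))
    cv2.imwrite(f"pics/{c}1.png",cv2.resize(vis,(800,600)))
```

```text
scene foot_knob 0.82 med [ 0.548 -0.103  0.088] lo [ 0.529 -0.126  0.036] hi [ 0.564 -0.09   0.093]
   top [ 0.546 -0.106  0.09 ] lo [ 0.53  -0.123  0.087] hi [ 0.563 -0.091  0.093]
scene shelf_top 0.79 med [0.555 0.071 0.05 ] lo [ 0.455 -0.091  0.012] hi [0.606 0.166 0.052]
   top [0.553 0.067 0.05 ] lo [ 0.454 -0.048  0.047] hi [0.601 0.163 0.053]
scene level 0.67 med [ 0.306 -0.16   0.041] lo [ 0.209 -0.205  0.004] hi [ 0.395 -0.123  0.052]
   top [ 0.3   -0.167  0.05 ] lo [ 0.206 -0.206  0.047] hi [ 0.391 -0.128  0.053]
scene level 0.65 med [0.273 0.224 0.045] lo [0.193 0.159 0.004] hi [0.352 0.286 0.052]
   top [0.266 0.22  0.05 ] lo [0.187 0.159 0.047] hi [0.346 0.28  0.053]
scene level 0.59 med [0.53  0.09  0.087] lo [0.505 0.004 0.054] hi [0.541 0.155 0.09 ]
   top [0.523 0.084 0.088] lo [0.506 0.002 0.085] hi [0.538 0.152 0.091]
scene mallet 0.66 med [ 0.546 -0.163  0.106] lo [ 0.516 -0.184  0.009] hi [ 0.569 -0.145  0.218]
   top [ 0.536 -0.172  0.218] lo [ 0.523 -0.185  0.213] hi [ 0.548 -0.161  0.22 ]
   pin 0.44 [281. 219.] [ 0.54  -0.113  0.086]
side shelf_top 0.91 med 
[... 473 characters left out ...]
027] lo [0.411 0.289 0.024] hi [0.551 0.388 0.03 ]
side level 0.72 med [0.262 0.203 0.041] lo [ 0.176  0.146 -0.   ] hi [0.344 0.269 0.048]
   top [0.263 0.211 0.046] lo [0.182 0.153 0.043] hi [0.341 0.275 0.049]
   pin 0.95 [253. 187.] [0.512 0.041 0.08 ]
   pin 0.87 [206. 280.] [ 0.295 -0.191  0.031]
side mallet 0.68 med [ 0.524 -0.191  0.094] lo [ 0.498 -0.213  0.002] hi [ 0.559 -0.116  0.216]
   top [ 0.531 -0.181  0.215] lo [ 0.518 -0.192  0.21 ] hi [ 0.544 -0.166  0.218]
side mallet 0.22 med [0.512 0.014 0.046] lo [ 0.446 -0.11   0.023] hi [0.592 0.15  0.086]
   top [ 0.534 -0.11   0.087] lo [ 0.523 -0.128  0.081] hi [ 0.549 -0.093  0.09 ]
   pin 0.69 [289. 257.] [ 0.522 -0.21   0.043]
```

View pics/scene1.png

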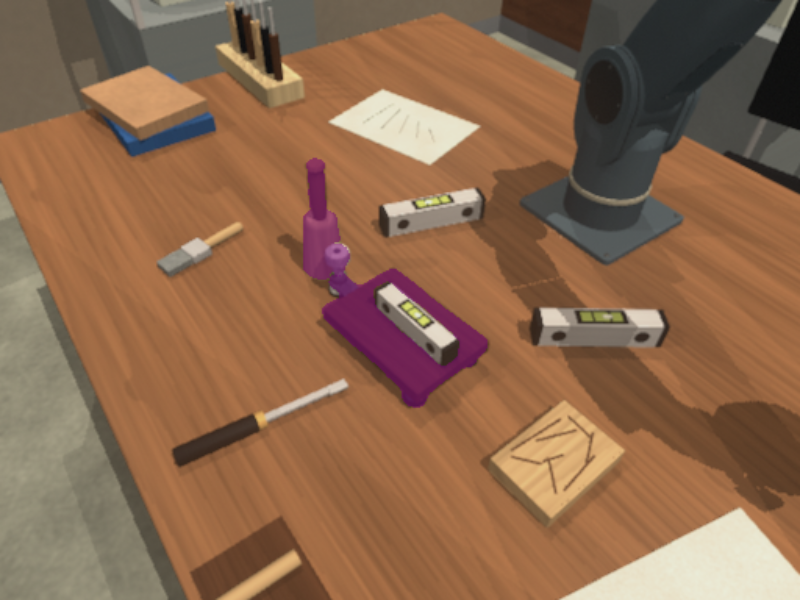

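View pics/side1.png

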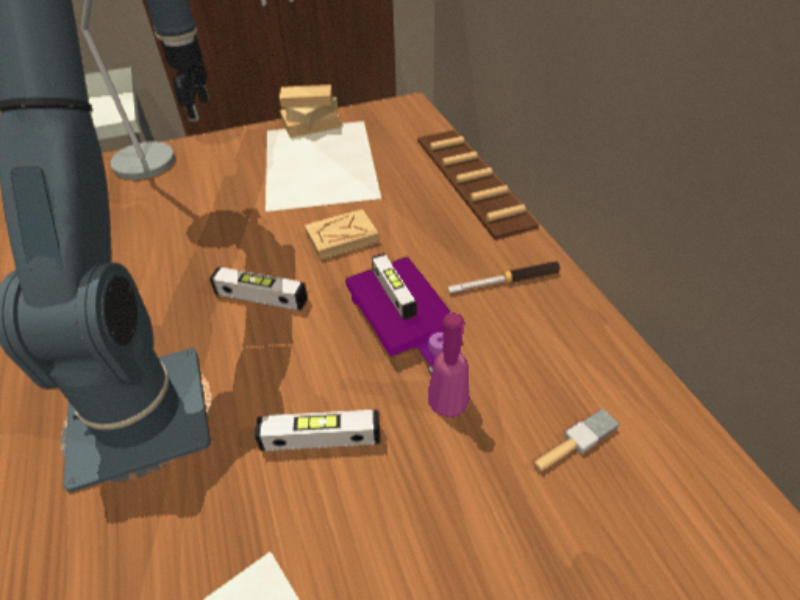

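Scene (800×600): mallet at (316,220) right behind the knob at (337,255); the job's level is on the shelf at (418,322), and two look-alikes lie on the bench at (432,212) and (600,327). Knob is at about (0.541,-0.108), mallet axis about (0.535,-0.176), 68 mm apart, which fits the given range. I'm moving over now.

```bash
python3 -m handwheel '[[-0.87,-1,-0.1,0,-1],[-0.87,-1,-0.1,0,-1],[-0.87,-1,-0.1,0,-1],[-0.87,-1,-0.1,0,-1],[-0.87,-1,-0.1,0,-1],[-0.87,-1,-0.1,0,-1],[-0.87,-1,-0.1,0,-1],[-0.87,-1,-0.1,0,-1],[-0.87,-1,-0.1,0,-1],[-0.87,-1,-0.1,0,-1],[-0.87,-1,-0.1,0,-1],[-0.87,-1,-0.1,0,-1]]'; python3 -c "
from h import *;st()"
```

```text
time_s: 2.65
tcp_pos: [0.3523, 0.3289, 0.2555]
tool_rot: [[-0.932, 0.362, 0.0], [0.362, 0.932, 0.0], [-0.0, 0.0, -1.0]]
wrist_force: [0.7, 0.6, -0.4]
gripper_width: 1.002
gripper_force: 0.0
2.65 [0.3523 0.3289 0.2555] [[-0.932, 0.362, 0.0], [0.362, 0.932, 0.0], [-0.0, 0.0, -1.0]] F [ 0.7  0.6 -0.4] w 1.002 0.0 q [-52.  15.   4. 109.  -1.  56.  22.]
```

```bash
python3 -m handwheel '[[-0.87,-1,0,0,-1],[-0.87,-1,0,0,-1],[-0.87,-1,0,0,-1],[-0.87,-1,0,0,-1],[-0.87,-1,0,0,-1],[-0.87,-1,0,0,-1],[-0.87,-1,0,0,-1],[-0.87,-1,0,0,-1],[-0.87,-1,0,0,-1],[-0.87,-1,0,0,-1],[0,0,0,0,-1]]' >/dev/null
python3 - <<'E'
from h import *
st();c="wrist"
im,d=capture(c);vis=im.copy()
for l in("foot_knob","shelf_top","level","mallet"):
    for r in finder.masks_of(c,l)[:2]:
        if r["p"]<.2: continue
        m=r["region"];P=cloud(c,d,m);t=P[P[:,2]>np.percentile(P[:,2],97)-.006]
        rr=cv2.minAreaRect((t[:,:2]*1000).astype(np.float32))
        print(l,round(r["p"],2),"top",np.round(np.median(t,0),3),"lo",np.round(np.percentile(t,3,0),3),"hi",np.round(np.percentile(t,97,0),3),"rect",np.round(rr[0]),np.round(rr[1]),round(rr[2],1))
    for r in finder.pinpoint(c,l)[:1]: print("   pin",l,r["p"],np.round(r["centre"]),np.round(pt(c,d,*r["centre"]),3))
cv2.imwrite("pics/w1.png",vis)
E
```

```text
4.03 [0.4422 0.0786 0.2555] [[-0.931, 0.365, 0.0], [0.365, 0.931, -0.0], [-0.001, -0.0, -1.0]] F [-0.4 -0.3  0.2] w 1.002 0.0 q [-26.  13.  12. 113.  -3.  55.  57.]
foot_knob 0.66 top [ 0.554 -0.092  0.09 ] lo [ 0.548 -0.098  0.086] hi [ 0.56  -0.086  0.091] rect [555. -92.] [ 5. 19.] 40.9
   pin foot_knob 0.41 [147. 284.] [0.427 0.042 0.299]
shelf_top 0.79 top [0.499 0.057 0.05 ] lo [ 0.449 -0.045  0.048] hi [0.597 0.162 0.051] rect [514.  58.] [172. 219.] 6.5
   pin shelf_top 0.89 [259. 226.] [0.511 0.067 0.088]
level 0.94 top [ 0.299 -0.162  0.049] lo [ 0.213 -0.2    0.046] hi [ 0.388 -0.124  0.051] rect [ 298. -164.] [ 40. 203.] 72.6
level 0.69 top [0.318 0.181 0.049] lo [0.291 0.154 0.047] hi [0.348 0.209 0.051] rect [317. 182.] [39. 71.] 54.4
   pin level 0.7 [ 51. 122.] [ 0.301 -0.145  0.024]
mallet 0.57 top [0.415 0.033 0.299] lo [0.411 0.031 0.285] hi [0.416 0.037 0.316] rect [413.  33.] [4. 9.] 24.5
mallet 0.22 top [ 0.555 -0.091  0.09 ] lo [ 0.548 -0.098  0.086] hi [ 0.561 -0.086  0.091] rect [555. -91.] [ 5. 19.] 41.4
   pin mallet 0.67 [123. 267.] [0.417 0.035 0.297]
```

View pics/w1.png

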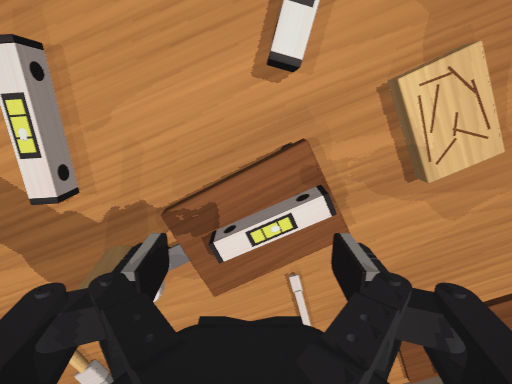

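Wrist view: the level lies on the shelf at (272,225), with the bubble towards the end away from the knob. The wood block is top right and the knob is hidden behind the left finger. Moving above the mallet.

```bash
python3 -m handwheel '[[-0.9,-1,0,0,-1],[-0.9,-1,0,0,-1],[-0.9,-1,0,0,-1],[-0.9,-1,0,0,-1],[-0.9,-1,0,0,-1],[-0.9,-1,0,0,-1],[-0.9,-1,0,0,-1],[-0.9,-1,0,0,-1],[-0.9,-1,0,0,-1],[-0.85,-1,0,0,-1],[0,-0.22,0,0,-1],[0,0,0,0,-1]]' >/dev/null
python3 - <<'E'
from h import *
st()
out=[]
for c in("scene","side"):
    im,d=capture(c);m=np.ones(d.shape,bool);P=cloud(c,d,m)
    def rep(n,s): print(c,n,len(s),np.round(np.median(s,0),4) if len(s) else "", np.round(s.min(0),3) if len(s) else "",np.round(s.max(0),3) if len(s) else "")
    h=lambda cx,cy,r,z0,z1:P[(np.hypot(P[:,0]-cx,P[:,1]-cy)<r)&(P[:,2]>z0)&(P[:,2]<z1)]
    rep("handle",h(.534,-.177,.04,.145,.185)); rep("pommel",h(.534,-.177,.03,.200,.222)); rep("knobtop",h(.541,-.108,.035,.086,.094))
    l=h(.525,.07,.12,.083,.093); l=l[l[:,1]>-.06]; rr=cv2.minAreaRect((l[:,:2]*1000).astype(np.float32)); print("level",np.round(rr[0]),np.round(rr[1]),round(rr[2],1))
    out.append(im)
cv2.imwrite("pics/s2.png",np.hstack(out)[:, :][60:330])
cv2.imwrite("pics/s2.png",cv2.resize(np.hstack([out[0][60:300,100:350],out[1][60:300,150:400]]),None,fx=1.6,fy=1.6))
E
```

```text
5.97 [ 0.5345 -0.174   0.2551] [[-0.932, 0.362, -0.001], [0.362, 0.932, 0.0], [0.001, 0.0, -1.0]] F [-0.1  0.  -0.2] w 0.999 0.0 q [ 1. 23. 18. 98. -8. 60. 90.]
scene handle 146 [ 0.5415 -0.1658  0.1649] [ 0.522 -0.182  0.145] [ 0.55  -0.16   0.185]
scene pommel 125 [ 0.5382 -0.1694  0.2163] [ 0.52  -0.189  0.2  ] [ 0.55  -0.159  0.221]
scene knobtop 142 [ 0.5457 -0.1067  0.0902] [ 0.524 -0.129  0.086] [ 0.565 -0.087  0.093]
level [522.  75.] [ 33. 162.] 3.7
side handle 114 [ 0.5269 -0.1887  0.1659] [ 0.518 -0.193  0.145] [ 0.546 -0.172  0.185]
side pommel 98 [ 0.5273 -0.1849  0.214 ] [ 0.516 -0.193  0.2  ] [ 0.547 -0.167  0.218]
side knobtop 62 [ 0.5367 -0.1069  0.0877] [ 0.523 -0.127  0.086] [ 0.553 -0.092  0.091]
level [518.  73.] [ 31. 161.] 4.9
```

View pics/s2.png

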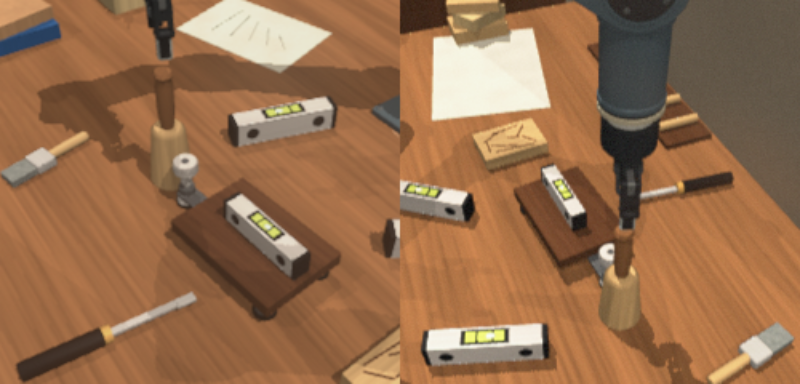

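The pictures show the gripper open right above the pommel, with the handle axis at about (0.533,-0.177). Going down and gripping.

```bash
python3 -m handwheel '[[0,-0.17,0.6,0,-1],[0,0,0.9,0,-1],[0,0,0.9,0,-1],[0,0,0.9,0,-1],[0,0,0.9,0,-1],[0,0,0.85,0,-1],[0,0,0,0,-1]]'; python3 -m handwheel '[[0,0,0,0,0.2],[0,0,0,0,0.6],[0,0,0,0,1],[0,0,0,0,1],[0,0,0,0,1],[0,0,0,0,1],[0,0,0,0,1],[0,0,0,0,1]]' 60
```

```text
time_s: 6.95
tcp_pos: [0.5326, -0.177, 0.1528]
tool_rot: [[-0.933, 0.361, -0.003], [0.361, 0.933, 0.001], [0.003, -0.0, -1.0]]
wrist_force: [0.5, -0.2, -0.9]
gripper_width: 0.997
gripper_force: 0.0
time_s: 7.95
tcp_pos: [0.5344, -0.1772, 0.1549]
tool_rot: [[-0.933, 0.361, 0.002], [0.361, 0.933, 0.0], [-0.001, 0.001, -1.0]]
wrist_force: [0.5, 2.5, 6.5]
gripper_width: 0.326
gripper_force: 54.7
```

```bash
python3 -m handwheel '[[0,0,-0.4,0,1],[0,0,-0.8,0,1],[-0.1,-0.5,-0.3,0,1],[-0.18,-1,0,0,1],[-0.18,-1,0,0,1],[-0.18,-1,0,0,1],[-0.18,-1,0,0,1],[-0.18,-1,0,0,1],[-0.18,-1,0,0,1],[-0.18,-1,0,0,1],[-0.18,-1,0,0,1],[-0.1,-0.2,0,0,1]]'; python3 -m handwheel '[[0,0,0,0,1],[0,0,0,0,1]]';python3 - <<'E'
from h import *
st()
for c in("scene","side"):
    im,d=capture(c);P=cloud(c,d,np.ones(d.shape,bool))
    s=P[(np.hypot(P[:,0]-.5,P[:,1]+.35)<.05)&(P[:,2]<.13)&(P[:,2]>.006)];print(c,np.round(s.min(0),3),np.round(s.max(0),3))
    cv2.imwrite(f"{c}2.png",im)
E
```

```text
time_s: 9.45
tcp_pos: [0.5005, -0.3539, 0.1843]
tool_rot: [[-0.932, 0.364, -0.0], [0.364, 0.932, -0.001], [-0.0, -0.001, -1.0]]
wrist_force: [-0.1, -0.3, -5.3]
gripper_width: 0.325
gripper_force: 54.1
time_s: 9.7
tcp_pos: [0.5018, -0.3507, 0.1842]
tool_rot: [[-0.933, 0.36, 0.0], [0.36, 0.933, 0.001], [0.0, 0.001, -1.0]]
wrist_force: [-0.5, -0.7, -4.9]
gripper_width: 0.327
gripper_force: 54.1
9.7 [ 0.5018 -0.3507  0.1842] [[-0.933, 0.36, 0.0], [0.36, 0.933, 0.001], [0.0, 0.001, -1.0]] F [-0.5 -0.7 -4.9] w 0.327 54.1 q [ 20.  31.  16.  96. -10.  54. 109.]
scene [ 0.469 -0.363  0.029] [ 0.54  -0.311  0.13 ]
side [ 0.462 -0.39   0.029] [ 0.53  -0.326  0.13 ]
```

```bash
python3 -m handwheel '[[0,0,0.6,0,1],[0,0,0.5,0,1],[0,0,0.2,0,1],[0,0,0.1,0,1],[0,0,0.05,0,1],[0,0,0,0,1]]'
```

```text
time_s: 10.55
tcp_pos: [0.5014, -0.3519, 0.1555]
tool_rot: [[-0.932, 0.361, 0.0], [0.361, 0.932, -0.0], [-0.0, -0.0, -1.0]]
wrist_force: [-0.2, 0.5, -5.5]
gripper_width: 0.324
gripper_force: 54.0
```

```bash
python3 -m handwheel '[[0,0,0.05,0,1],[0,0,0.05,0,1],[0,0,0,0,1]]'; python3 -c "
from h import *
for c in('scene','side'):
    im,d=capture(c);P=cloud(c,d,np.ones(d.shape,bool))
    s=P[(np.hypot(P[:,0]-.5,P[:,1]+.35)<.05)&(P[:,2]>.003)&(P[:,2]<.06)];print(c,np.round(np.percentile(s[:,2],[0,2,10,30]),4))"
```

```text
time_s: 10.92
tcp_pos: [0.5017, -0.352, 0.1549]
tool_rot: [[-0.932, 0.362, 0.002], [0.362, 0.932, -0.001], [-0.002, 0.0, -1.0]]
wrist_force: [-2.7, 2.8, 8.4]
gripper_width: 0.326
gripper_force: 55.5
scene [0.003  0.0036 0.0096 0.0206]
side [0.0035 0.0049 0.0088 0.02  ]
```

```bash
python3 -m handwheel '[[0,0,0,0,-0.2],[0,0,0,0,-0.6],[0,0,0,0,-1],[0,0,0,0,-1],[0,0,0,0,-1],[0,0,-0.5,0,-1],[0,0,-1,0,-1],[0,0,-1,0,-1],[0,0,-1,0,-1],[0,0,-1,0,-1],[0,0,-0.5,0,-1]]'; python3 -c "
from h import *
for c in('scene','side'):
    im,d=capture(c);P=cloud(c,d,np.ones(d.shape,bool))
    for z0,z1 in((.005,.02),(.12,.19),(.2,.222)):
        s=P[(np.hypot(P[:,0]-.5,P[:,1]+.35)<.05)&(P[:,2]>z0)&(P[:,2]<z1)];print(c,z0,np.round((s.min(0)+s.max(0))/2,3),np.round(s.max(0)[2],3))"
```

```text
time_s: 12.4
tcp_pos: [0.5016, -0.3521, 0.255]
tool_rot: [[-0.932, 0.362, 0.002], [0.362, 0.932, -0.001], [-0.002, -0.0, -1.0]]
wrist_force: [0.1, -0.5, -0.4]
gripper_width: 1.003
gripper_force: 0.0
scene 0.005 [ 0.504 -0.337  0.013] 0.02
scene 0.12 [ 0.503 -0.348  0.155] 0.19
scene 0.2 [ 0.503 -0.351  0.211] 0.221
side 0.005 [ 0.495 -0.363  0.013] 0.02
side 0.12 [ 0.498 -0.357  0.155] 0.19
side 0.2 [ 0.494 -0.353  0.21 ] 0.219
```

Mallet stands upright at (0.50,-0.352). Now above the knob, refining its position with the view unblocked.

```bash
python3 - <<'E'
from h import *
for c in("scene","side"):
    im,d=capture(c)
    P=cloud(c,d,np.ones(d.shape,bool));s=P[(np.hypot(P[:,0]-.541,P[:,1]+.109)<.035)&(P[:,2]>.086)&(P[:,2]<.094)];(cx,cy),r=cv2.minEnclosingCircle((s[:,:2]*1000).astype(np.float32));print(c,"knob",round(cx),round(cy),round(r),np.round(np.median(s,0),4))
    for r in finder.pinpoint(c,"foot_knob")[:1]:print(r["p"],np.round(pt(c,d,*r["centre"],z=.079),4))
E
python3 -m handwheel '[[0.21,1,0,0,-1],[0.21,1,0,0,-1],[0.21,1,0,0,-1],[0.21,1,0,0,-1],[0.21,1,0,0,-1],[0.21,1,0,0,-1],[0.21,1,0,0,-1],[0.21,1,0,0,-1],[0.21,1,0,0,-1],[0.21,1,0,0,-1],[0.21,1,0,0,-1],[0.21,1,0,0,-1]]' >/dev/null
python3 -m handwheel '[[0,0,0.5,0,-1],[0,0,0.8,0,-1],[0,0,0.8,0,-1],[0,0,0.8,0,-1],[0,0,0.8,0,-1],[0,0,0,0,-1]]' >/dev/null; python3 -c "
from h import *
st()"
```

```text
scene knob 545 -108 20 [ 0.5457 -0.1059  0.0906]
0.8 [ 0.5522 -0.1016  0.079 ]
side knob 542 -111 20 [ 0.5403 -0.1132  0.0877]
0.74 [ 0.5423 -0.099   0.079 ]
14.95 [ 0.5399 -0.1104  0.1779] [[-0.932, 0.362, -0.003], [0.362, 0.932, -0.0], [0.003, -0.001, -1.0]] F [-0.5  0.3  1. ] w 0.999 0.0 q [ -3.  26.  15. 106.  -8.  49.  84.]
```

```bash
python3 -m handwheel '[[-0.15,0.1,0.8,0,-1],[0,0,1,0,-1],[0,0,1,0,-1],[0,0,1,0,-1],[0,0,1,0,-1],[0,0,0.7,0,-1],[0,0,0.2,0,-1],[0,0,0,0,-1]]'; python3 -m handwheel '[[0,0,0,0,-0.3],[0,0,0,0,0],[0,0,0,0,0.3],[0,0,0,0,1],[0,0,0,0,1],[0,0,0,0,1],[0,0,0,0,1]]' 40
```

```text
time_s: 15.95
tcp_pos: [0.5448, -0.1091, 0.0654]
tool_rot: [[-0.932, 0.362, 0.0], [0.362, 0.932, -0.0], [-0.0, -0.0, -1.0]]
wrist_force: [0.3, 0.1, -0.0]
gripper_width: 0.997
gripper_force: 0.0
time_s: 16.82
tcp_pos: [0.5448, -0.1093, 0.066]
tool_rot: [[-0.932, 0.361, 0.001], [0.361, 0.932, -0.0], [-0.001, -0.0, -1.0]]
wrist_force: [-1.9, -0.7, 6.0]
gripper_width: 0.451
gripper_force: 39.6
```

```bash
cat > bub.py <<'E'
from h import *
import sys
# rectify the level's top (z=.087) to a metric picture: level y to the right
def bub(c,name,cen=(.520,.074),ang=94.3,z=.087):
    im,d=capture(c);i=camera_info(c);K=np.array(i["K"]);P=np.linalg.inv(np.array(i["pose"]))
    a=np.radians(ang);e=np.array([np.cos(a),np.sin(a),0]);f=np.array([np.sin(a),-np.cos(a),0])
    S=8 # px/mm
    q=lambda u,v:np.array([*cen,z])+e*u/1000+f*v/1000
    src=np.float32([[0,0],[800,0],[800,240],[0,240]]);dst=[]
    for u,v in src:
        w=K@(P[:3,:3]@q((u-400)/S,(v-120)/S)+P[:3,3]);dst.append(w[:2]/w[2])
    H=cv2.getPerspectiveTransform(src,np.float32(dst))
    o=cv2.warpPerspective(im,H,(800,240),flags=cv2.WARP_INVERSE_MAP|cv2.INTER_CUBIC);return o
if __name__=="__main__":
    st();cv2.imwrite(sys.argv[1],np.vstack([bub("scene",""),bub("side","")]))
E
python3 bub.py pics/b1.png
```

```text
16.82 [ 0.5448 -0.1093  0.066 ] [[-0.932, 0.361, 0.001], [0.361, 0.932, -0.0], [-0.001, -0.0, -1.0]] F [-1.9 -0.7  6. ] w 0.451 39.6 q [ -1.  35.  11. 111. -12.  34.  87.]
```

View pics/b1.png

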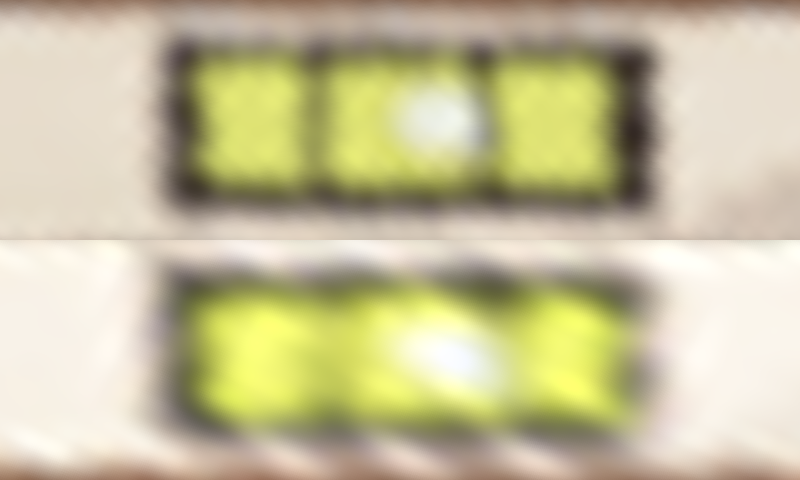

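Rectified views show lines at columns about 315 and 483 and the bubble at about 440 to 450, so it sits 5 to 6 mm away from the knob and needs about 1.8 rad. Turning clockwise (+z of the tool).

```bash
python3 -m handwheel '[[0,0,0,0.85,1],[0,0,0,0.85,1],[0,0,0,0.85,1],[0,0,0,0.85,1],[0,0,0,0.85,1],[0,0,0,0.85,1],[0,0,0,0.85,1],[0,0,0,0.85,1],[0,0,0,0.85,1],[0,0,0,0.85,1],[0,0,0,0.85,1],[0,0,0,0.85,1]]'; python3 -m handwheel '[[0,0,0,0,1],[0,0,0,0,1],[0,0,0,0,1],[0,0,0,0,1],[0,0,0,0,1],[0,0,0,0,1],[0,0,0,0,1],[0,0,0,0,1]]'; python3 bub.py pics/b2.png
```

```text
time_s: 18.42
tcp_pos: [0.5429, -0.1099, 0.0659]
tool_rot: [[0.552, 0.834, -0.002], [0.834, -0.552, -0.0], [-0.001, -0.002, -1.0]]
wrist_force: [-8.9, -1.6, 9.7]
gripper_width: 0.451
gripper_force: 40.5
time_s: 19.42
tcp_pos: [0.5429, -0.1099, 0.0659]
tool_rot: [[0.549, 0.836, -0.002], [0.836, -0.549, 0.0], [-0.001, -0.002, -1.0]]
wrist_force: [-9.3, -2.2, 11.8]
gripper_width: 0.454
gripper_force: 40.6
19.43 [ 0.5429 -0.1099  0.0659] [[0.549, 0.836, -0.002], [0.836, -0.549, 0.0], [-0.001, -0.002, -1.0]] F [-9.3 -2.2 11.8] w 0.454 40.6 q [-18.  42.  41. 112. -41.  42.  14.]
```

View pics/b2.png

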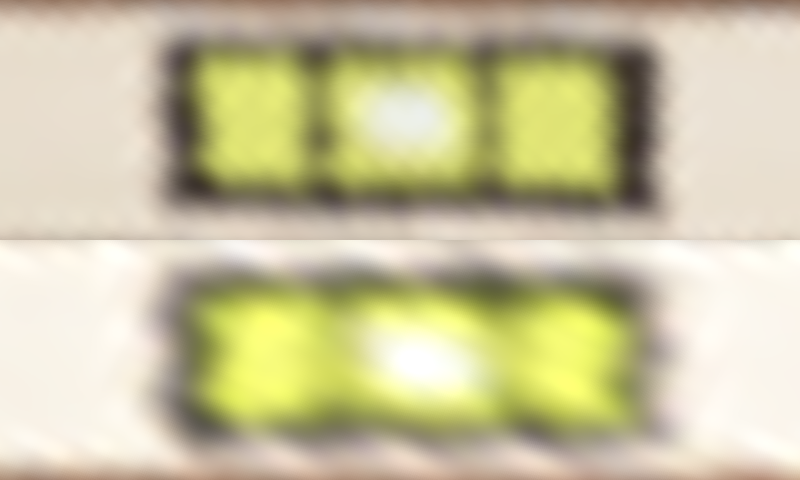

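Bubble is now at about column 408, against a mid-line of 402 (about +0.7 mm). A small trim of 12°, then let go and check.

```bash
python3 -m handwheel '[[0,0,0,0.6,1],[0,0,0,0.6,1],[0,0,0,0,1],[0,0,0,0,1],[0,0,0,0,0],[0,0,0,0,-0.5],[0,0,0,0,-1],[0,0,0,0,-1],[0,0,0,0,-1],[0,0,-0.5,0,-1],[0,0,-1,0,-1],[0,0,-1,0,-1]]'; python3 -m handwheel '[[0,0,-1,0,-1],[0,0,-1,0,-0.5],[0,0,-0.5,0,0],[0,0,0,0,1],[0,0,0,0,1]]'
python3 - <<'E'
from bub import *
st();a=bub("scene","");b=bub("side","");cv2.imwrite("pics/b3.png",np.vstack([a,b]))
for o in(a,b):
    g=o[60:185,330:480].astype(float) if o is a else o[60:185,340:500].astype(float)
    w=np.clip(g[:,:,0]-120,0,None).sum(0);x=np.arange(len(w))+(330 if o is a else 340);print("blue centroid",(w*x).sum()/w.sum())
# level pose
P=[]
for c in("scene","side"):
    im,d=capture(c);p=cloud(c,d,np.ones(d.shape,bool));l=p[(np.hypot(p[:,0]-.52,p[:,1]-.074)<.12)&(p[:,2]>.084)&(p[:,2]<.095)&(p[:,1]>-.04)]
    rr=cv2.minAreaRect((l[:,:2]*1000).astype(np.float32));print(c,rr,np.round(np.median(l[:,2]),4))
E
```

```text
time_s: 21.02
tcp_pos: [0.5446, -0.1092, 0.1164]
tool_rot: [[0.71, 0.705, 0.0], [0.705, -0.71, -0.0], [-0.0, 0.0, -1.0]]
wrist_force: [-0.2, 0.2, -0.3]
gripper_width: 1.002
gripper_force: 0.0
time_s: 21.65
tcp_pos: [0.5443, -0.1088, 0.1647]
tool_rot: [[0.709, 0.705, -0.001], [0.705, -0.709, 0.0], [-0.0, -0.001, -1.0]]
wrist_force: [-0.8, 0.1, 0.6]
gripper_width: 0.143
gripper_force: 0.0
21.65 [ 0.5443 -0.1088  0.1647] [[0.709, 0.705, -0.001], [0.705, -0.709, 0.0], [-0.0, -0.001, -1.0]] F [-0.8  0.1  0.6] w 0.143 0.0 q [-25.  36.  52. 107. -35.  54.  -2.]
blue centroid 402.1632051946863
blue centroid 416.06591004193035
scene ((522.2916870117188, 75.66741943359375), (33.0687255859375, 163.09912109375), 3.322315216064453) 0.0887
side ((518.8956298828125, 73.31829071044922), (30.432302474975586, 159.490966796875), 3.9752402305603027) 0.0859
```

View pics/b3.png

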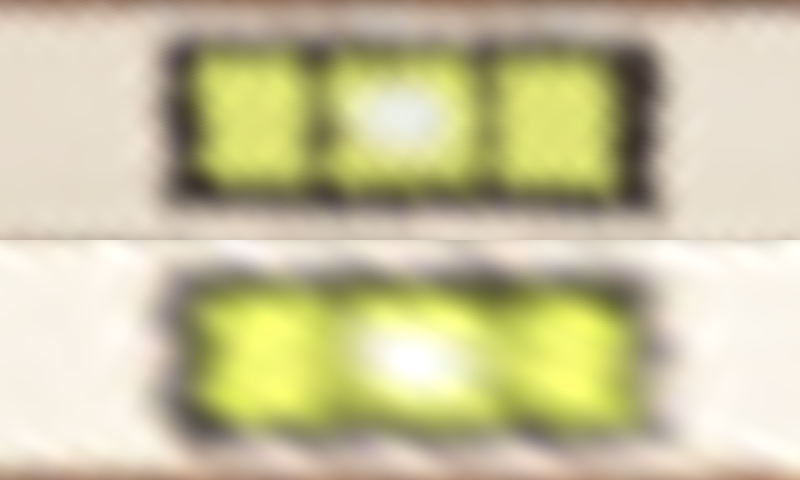

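Bubble is midway between the lines (402 against 402). Now over to the level's middle with the fingers shut.

```bash
python3 -m handwheel '[[0.7,-0.92,0,0,1],[0.7,-0.92,0,0,1],[0.7,-0.92,0,0,1],[0.7,-0.92,0,0,1],[0.7,-0.92,0,0,1],[0.7,-0.92,0,0,1],[0.7,-0.92,0,0,1],[0.7,-0.92,0,0,1],[0,0,0.8,1,1],[0,0,0.8,1,1],[0,0,0.8,1,1],[0,0,0.5,1,1]]'; python3 -m handwheel '[[0,0,0,0,1],[0,0,0,0,1]]'
```

```text
time_s: 23.35
tcp_pos: [0.52, 0.0743, 0.1063]
tool_rot: [[0.997, 0.078, -0.001], [0.078, -0.997, -0.0], [-0.001, 0.0, -1.0]]
wrist_force: [0.1, 0.0, -0.1]
gripper_width: -0.002
gripper_force: 0.0
time_s: 23.6
tcp_pos: [0.5205, 0.0742, 0.1075]
tool_rot: [[0.996, 0.088, 0.0], [0.088, -0.996, -0.0], [0.0, 0.0, -1.0]]
wrist_force: [1.2, 0.6, 0.9]
gripper_width: 0.001
gripper_force: 0.0
```

```bash
python3 -m handwheel '[[0,0,0.5,0,1],[0,0,0.25,0,1],[0,0,0.1,0,1],[0,0,0.04,0,1],[0,0,0,0,1]]'; python3 -m handwheel '[[0,0,0.04,0,1],[0,0,0,0,1]]'
```

```text
time_s: 24.22
tcp_pos: [0.5204, 0.0743, 0.0896]
tool_rot: [[0.996, 0.084, 0.0], [0.084, -0.996, -0.0], [0.0, 0.0, -1.0]]
wrist_force: [0.4, 0.8, -0.2]
gripper_width: 0.002
gripper_force: 0.0
time_s: 24.48
tcp_pos: [0.5203, 0.0744, 0.0887]
tool_rot: [[0.996, 0.084, 0.0], [0.084, -0.996, 0.0], [0.0, -0.0, -1.0]]
wrist_force: [-0.2, 0.6, -0.8]
gripper_width: -0.004
gripper_force: 0.0
```

```bash
for i in 1; do python3 -m handwheel '[[0,0,0.04,0,1],[0,0,0,0,1]]' | grep -E "tcp_pos|wrist"; done; python3 -m handwheel '[[0,0,0.04,0,1],[0,0,0,0,1]]' | grep -E "tcp_pos|wrist"
```

```text
tcp_pos: [0.5204, 0.0743, 0.0882]
wrist_force: [-1.6, 0.4, 4.3]
tcp_pos: [0.5204, 0.0744, 0.0881]
wrist_force: [-4.1, 1.8, 15.0]
```

```bash
python3 -m handwheel '[[0,0,-0.015,0,1],[0,0,0,0,1],[0,0,0,0,1],[0,0,0,0,1],[0,0,0,0,1],[0,0,0,0,1],[0,0,0,0,1],[0,0,0,0,1],[0,0,0,0,1],[0,0,0,0,1],[0,0,0,0,1],[0,0,0,0,1]]' | grep -E "time|tcp_pos|wrist"
python3 - <<'E'
from h import *
o=[];st()
for c in("scene","side"):
    im,d=capture(c);P=cloud(c,d,np.ones(d.shape,bool))
    s=P[(np.hypot(P[:,0]-.5,P[:,1]+.352)<.05)&(P[:,2]>.2)&(P[:,2]<.225)];print(c,"pommel",np.round(np.median(s,0),3))
    o.append(cv2.resize(im[120:250,170:330] if c=="scene" else im[150:250,190:313],(400,325),interpolation=2))
cv2.imwrite("pics/e.png",np.hstack(o));st()
E
```

```text
time_s: 26.48
tcp_pos: [0.5204, 0.0744, 0.0881]
wrist_force: [-3.0, 0.0, 11.4]
26.48 [0.5204 0.0744 0.0881] [[0.996, 0.084, 0.001], [0.084, -0.996, 0.001], [0.001, -0.001, -1.0]] F [-3.   0.  11.4] w 0.003 5.8 q [-48.  46.  60. 116. -53.  51. -43.]
scene pommel [ 0.506 -0.346  0.216]
side pommel [ 0.498 -0.355  0.215]
26.57 [0.5204 0.0743 0.0882] [[0.996, 0.084, 0.001], [0.084, -0.996, 0.001], [0.001, -0.001, -1.0]] F [-2.5  0.6 12.1] w -0.005 5.8 q [-48.  46.  60. 116. -53.  51. -43.]
```

View pics/e.png

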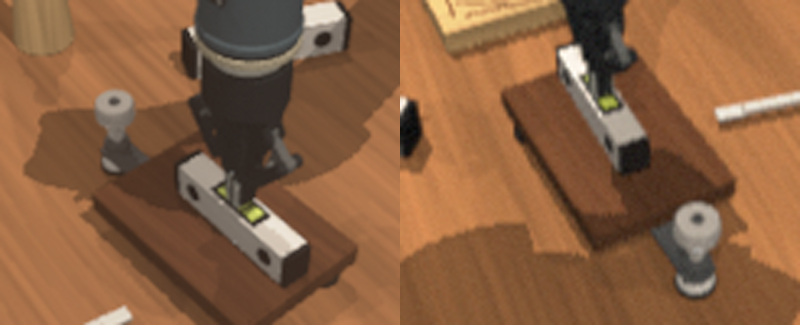

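The fingertips press the middle of the level with about 12 N. The level sits flat and nothing else has moved, and the mallet still stands. Handing in.

```bash
python3 -c "
from h import *
print(arm.finish_job());st()"
```

```text
the job is handed in; nothing more can be done
None
the job is handed in; nothing more can be done
```

I handed the job in at about 27 s: the mallet stands upright about 245 mm from the knob, the bubble sat midway between its lines after the foot was turned, and the arm is pressing the level flat with about 12 N; the fingertips hid the bubble during the press, so its place then was not seen.

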